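# Fill the clear slots of the drying rack

### The job

Put the two spare plaster tiles that lean in the wooden rests upright into the two free slots of the drying rack, one in each, ribs downward as they lean now, each right down on the cork at the bottom of its slot. One of the three slots without a tile is of no use, because a lump of set plaster sits low down in it and a tile stops short there: find out which, and use the other two. Plaster chips easily: lower the tiles, do not drop them or press them hard against the rack, and leave the standing tiles and everything else where they are.

Things in the scene. Friction and masses are not known exactly. Their poses are not given: they have to be found in the camera images.
- rack: Fixed wooden drying rack, base 140 (x) x 285 (y) x 12 mm, walls up to 62 mm. Origin: centre of the underside of the base, z up. Five slots along rack x, centred at rack y = -112, -56, 0, 56, 112 mm. Two hold standing tiles, three none; in one of these three (unlisted, any of them) a fixed plaster lump on the cork stops a tile about 19 mm above the cork.
- slots (a point): Point at the rim of the rack's middle slot, 62 mm straight above the rack's origin, axes as the rack's. Each slot is 17 mm wide (y), 110 mm long (x, centred), with square-edged walls up to this height, end rails 22 mm lower, and a cork floor 46 mm below this point; it takes a tile with its width along rack x and its thickness along rack y.
- spare_a: White plaster tile, 100 wide (its x) x 14 thick (y) x 110 mm high (z), about 0.17 kg, plain 46 mm band at the top, ribs below. Origin: centre of its lower narrow face. Spare: leans in rest_a at the start, its top 0.45 rad off upright towards the rest's +y (its z axis points up the lean); the upper 55 mm is free on both faces for a grip across the thickness.
- spare_b: White plaster tile, 100 wide (its x) x 14 thick (y) x 110 mm high (z), about 0.17 kg, plain 46 mm band at the top, ribs below. Origin: centre of its lower narrow face. Spare: leans in rest_b at the start, its top 0.45 rad off upright towards the rest's +y (its z axis points up the lean); the upper 55 mm is free on both faces for a grip across the thickness.
- tile_a: White plaster tile, 100 wide (its x) x 14 thick (y) x 110 mm high (z), about 0.17 kg, plain 46 mm band at the top, ribs below. Origin: centre of its lower narrow face. It already stands in one slot of the rack and has to stay there.
- tile_b: White plaster tile, 100 wide (its x) x 14 thick (y) x 110 mm high (z), about 0.17 kg, plain 46 mm band at the top, ribs below. Origin: centre of its lower narrow face. It already stands in one slot of the rack and has to stay there.
- rest_a: Fixed small wooden rest that holds spare_a at the start: foot 116 (x) x 85 (y) x 10 mm, tilted ledge, two 20 mm cheeks beside the tile's lower corners (3 mm free each), and a tilted back board on the tile's +y side, behind its lower 52 mm. Origin: centre of the foot's underside, z up.
- rest_b: Fixed small wooden rest that holds spare_b at the start: foot 116 (x) x 85 (y) x 10 mm, tilted ledge, two 20 mm cheeks beside the tile's lower corners (3 mm free each), and a tilted back board on the tile's +y side, behind its lower 52 mm. Origin: centre of the foot's underside, z up.
- egg_cast: White plaster egg, 44 x 52 x 39 mm, lying loose between rests and rack; bystander. Origin: centre of the underside.
- bar: White plaster bar offcut, 35 x 160 x 28 mm, loose near the robot; bystander. Origin: centre of the underside, length along its y.
- scraper: Scraper with a steel blade and wooden handle, 65 x 100 x 10 mm, loose near the robot; bystander. Origin: centre of the underside.
- cup: Used pale plastic cup, 73 mm wide, 88 mm high, loose behind the rack; bystander. Origin: centre of the underside.
There are look-alikes about, which are no part of the job. What is shaped like the tile_b but blue or purple is not meant. Leave any purple look-alike of the spare_b alone.

How it is judged:
By the outcome, as a careful person would: the job done as asked, in the order asked, and still so for the second after the job is handed in, with the robot touching nothing.
It also fails if it takes over 61 s, if anything falls off the work surface, if the arm or the gripper's body presses on something with over 40 N, if the wrist force passes 120 N, or if a joint passes its speed limit or range.

### The arm

A 6-joint arm with a two-finger parallel gripper is mounted at the origin on a cart in front of the work surface, level with it; the furniture and walls round the work are solid. World frame = base frame: x ahead of the robot, y to its left, z up, the work surface at z = 0. Lengths are in mm, angles in rad, forces in N, time in s.
With the tool pointing down it reaches from about 275 to 975 mm from the base axis. Payload 8.4 kg.
Tool frame: the origin (TCP) lies between the finger pads; the fingertips stand 11 mm ahead of it and the grasp point (between the pads) lies 8 mm behind it; z points along the fingers, y is the line along which they close (so a half turn about z gives the same grasp; the last joint's range is limited). The gripper opens to 92 mm and grips with 3 to 60 N. Pads are 20 mm wide; open, the fingers measure 128 mm over their backs; the gripper's body (75 mm by 189 mm) begins 69 mm behind the grasp point.
Start: joints at [1.225, 0.353, 1.633, -0, 1.155, -0.002], TCP at [210.666, 588.428, 225.583] pointing down, gripper open.
Joint ranges: [-2.63, 2.63], [-0.92, 2.1], [0.06, 2.66], [-1.3, 4.44], [0, 2.69], [-3.02, 3.02]. Speed limits (rad/s): [2.22, 2.22, 2.79, 3.14, 3.14, 3.14].

### API

Orientations are given as a unit quaternion [x, y, z, w].
In Python, from rig import bot, viewer gives the robot as it stands.
- The arm moves only by the tool drive_tool, never from a script. Its argument "deltas" is a list of rows, each a list of 7 numbers: the shift along the world's x, y, z in m, then the turn, a rotation vector about the world's x, y, z in rad, then the finger opening in m, from 0 to 0.0919. In form: [[dx, dy, dz, wx, wy, wz, fingers], ...]. A call has exactly 5 rows; each row shifts and turns the commanded pose from where the row before left it; what a row does not reach is not made up. A row lasts 1/12 s, in which the tool goes at most 41.7 mm and 7.16 degrees, less where a joint would pass 70% of its speed; a pose out of reach is approached as far as the arm can. A call with a gripper value outside its range is refused whole. The fingers move at their own pace and stop on an object; the grip force is fixed at half the most. Time passes only in rows, so rows that do not move let the fingers close, or fill a call up. It gives the time, the measured TCP pose, the force, the opening and the grip force at its end, in the units of the state.
- bot.sense(): the state, without advancing time (a new reading comes with each control period).
- viewer.capture(name): name is "scene" or "top" or "wrist"; returns a dict with "frame" (420x560x3 uint8, red, green, blue), "depth" (420x560 float32, mm along the optical axis (not along the pixel's ray), 0 where there is no reading), "fx", "fy", "cx", "cy" (pixels), "origin" and "rotation" of the camera in the world. Camera axes: x right, y down, z forward; pixel columns grow to the right and rows downward; lengths in mm; the calibration is good to about 2 mm. A picture is of the moment at which its call begins.
- bot.job_done(): hands the job in; it is judged then, once.
The state is a dict: "time_s": time; "joints": joint angles; "qd": joint speeds; "tau": joint torques, N m; "tool_pos": TCP position; "eef_rot": TCP orientation; "wrist_force": force on the tool from outside, world axes, zero at the start; "moment": the same for the moment, N m; "grip_width": finger opening in mm; "grasp_force": force on a finger pad.
Only numpy, scipy, OpenCV 4.12 (cv2) and the standard library are available. Lean on these libraries where they do the work, as an engineer would, in place of code of your own. Each camera call takes 0.05 s, during which the arm holds its last target. There are 200 camera calls.

## Working session

There is one attempt and no reset: what is moved stays moved. The work goes in short steps, Python scripts to look and compute and a tool call to move; the robot and the scene stay as the last step left them, time stands still between calls to the robot, and variables do not carry over. Pictures are saved under pics/ and viewed, at most 10 in all, crops included, and the job is handed in when it is done.

Besides the shell and the picture viewer there is one more tool, called after ">>>" by a JSON object that holds its "method" and its "body", one argument or row to a line. drive_tool: Moves the arm, as the interface text tells. Its arguments: {"type":"object","properties":{"deltas":{"type":"array"}},"required":["deltas"]}

```bash
mkdir -p pics; ls; cat > h.py <<'E'
import numpy as np, cv2, pickle
from rig import bot, viewer
def cap(n,save=None):
    c=viewer.capture(n)
    if save: cv2.imwrite('pics/'+save,c['frame'][:,:,::-1])
    return c
def pts(c):
    d=c['depth']; v,u=np.mgrid[:d.shape[0],:d.shape[1]]
    P=np.stack([(u-c['cx'])/c['fx']*d,(v-c['cy'])/c['fy']*d,d],-1)
    return P@np.array(c['rotation']).T+np.array(c['origin'])
E
python3 - <<'E'
from h import *
a=cap('scene');b=cap('top')
pickle.dump((a,b),open('c0.pkl','wb'))
for c in (a,b): print(c['origin'],np.round(c['rotation'],3).tolist(),c['fx'],(c['depth']>0).mean())
im=np.vstack([a['frame'],b['frame']])[:,:,::-1]
cv2.imwrite('pics/s0.png',cv2.resize(a['frame'][:,:,::-1],(800,600)));cv2.imwrite('pics/t0.png',cv2.resize(b['frame'][:,:,::-1],(800,600)))
print(bot.sense())
E
```

```text
pics
[ -65.28764846 -770.6715879   995.29752544] [0.873, -0.301, 0.135, -0.36] 451.42708415371874 0.9959948979591837
[ 398.32440951  -59.3120247  1043.73924704] [-0.704, 0.707, -0.047, 0.056] 428.6637661600933 0.9959098639455782
{'time_s': 0.1, 'joints': array([ 1.22459904e+00,  3.53574843e-01,  1.63402858e+00,  5.56459334e-05,
        1.15522065e+00, -2.39857331e-03]), 'qd': array([-0.0007992 , -0.00101159, -0.00291802, -0.00053156,  0.00224467,
        0.00165813]), 'tau': array([ 2.03984375e-03, -5.94905341e+01, -3.34925902e+01,  7.01309158e-02,
        1.83467794e-02, -2.45495400e-06]), 'tool_pos': array([210.50525127, 588.03435997, 224.95463699]), 'eef_rot': array([ 1.71065068e-01,  9.85259541e-01, -6.01969651e-04, -1.31837010e-04]), 'wrist_force': array([ 0.21365041, -0.36420459,  0.16136224]), 'moment': array([ 0.00019641, -0.02803801, -0.02577849]), 'grasp_force': 0.0, 'grip_width': 91.82300229166471}
```

View pics/t0.png

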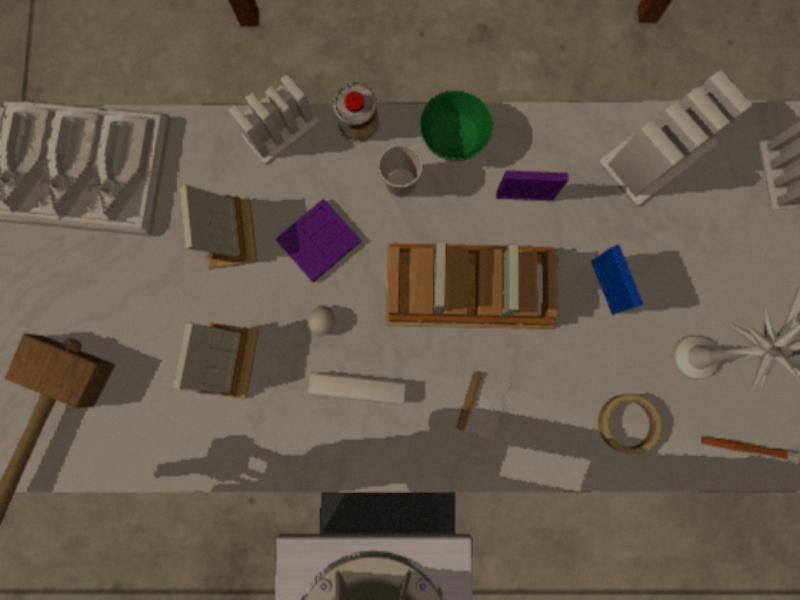

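View pics/s0.png

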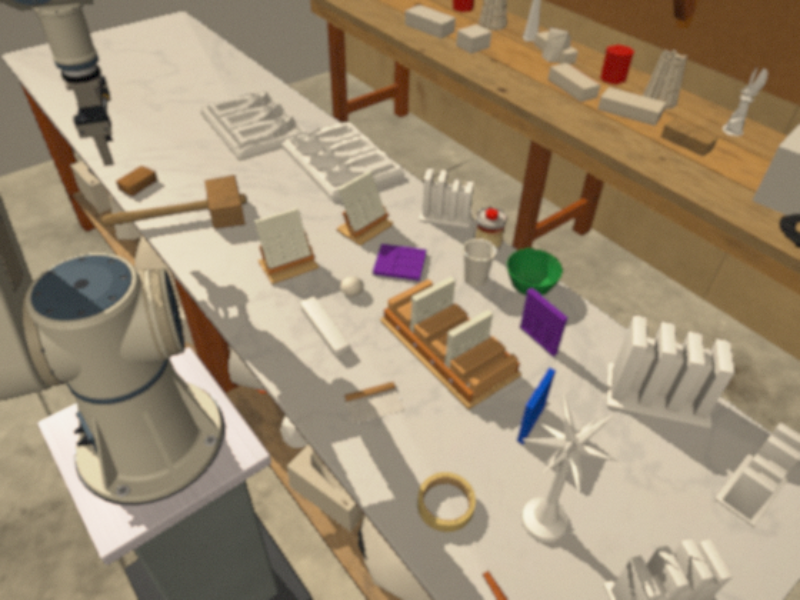

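```bash
cat >> h.py <<'E'
from scipy.spatial.transform import Rotation as R
def pts(c):
    d=c['depth']; v,u=np.mgrid[:d.shape[0],:d.shape[1]]
    P=np.stack([(u-c['cx'])/c['fx']*d,(v-c['cy'])/c['fy']*d,d],-1)
    return R.from_quat(c['rotation']).apply(P.reshape(-1,3)).reshape(P.shape)+np.array(c['origin'])
E
python3 - <<'E'
from h import *
a,b=pickle.load(open('c0.pkl','rb'))
P=pts(b);F=b['frame'].astype(int)
hsv=cv2.cvtColor(b['frame'],cv2.COLOR_RGB2HSV)
print('table z',np.median(P[330:340,200:220,2]))
# spares: plane fit in window, white, high
for n,(u0,u1,v0,v1) in {'A?':(120,185,125,192),'B?':(120,185,218,285)}.items():
    W=P[v0:v1,u0:u1].reshape(-1,3);S=hsv[v0:v1,u0:u1,1].ravel()
    m=(W[:,2]>45)&(S<70); Q=W[m]
    for _ in range(4):
        c=np.median(Q,0);c=Q.mean(0);nn=np.linalg.svd(Q-c)[2][2];Q=Q[abs((Q-c)@nn)<3]
    nn*=np.sign(nn[2]);print(n,len(Q),'c',c.round(1),'n',nn.round(3),'tilt',np.arccos(abs(nn[2])),'rms',((Q-c)@nn).std())
    # in-plane axes
    x=np.cross([0,0,1],nn);x/=np.linalg.norm(x);z=np.cross(nn,x);z*=np.sign(z[2])
    s=(Q-c)@x;t=(Q-c)@z
    print(' x',x.round(3),'z',z.round(3),'s',np.percentile(s,[1,99]).round(1),'t',np.percentile(t,[1,99]).round(1),'topcentre',(c+x*np.mean(np.percentile(s,[1,99]))+z*np.percentile(t,99)).round(1))
# rack
sub=P[165:232,262:395]; z=sub[...,2]
print('rack extents');
m=(z>8)&(hsv[165:232,262:395,1]>90)
pr=sub[m][:,:2].astype(np.float32);print(len(pr),cv2.minAreaRect(pr))
w=sub[(abs(z-62)<4)];r=cv2.minAreaRect(w[:,:2].astype(np.float32));print('rim',len(w),r)
t=sub[z>105];print('tile tops',len(t))
for lo,hi in((-400,-170),(-170,100)):
    q=t[(t[:,1]>lo)&(t[:,1]<hi)];print(len(q),q.mean(0) if len(q) else 0, cv2.minAreaRect(q[:,:2].astype(np.float32)) if len(q) else 0)
print(np.histogram(z,bins=np.arange(-5,130,5)))
for v in (185,195,200,205,210): print(v,P[v,265:395:1,2].astype(int).tolist())
E
```

```text
table z -0.4481155776115884
A? 106 c [658.2 267.9  97.8] n [ 0.231 -0.949  0.213] tilt 1.355642213894543 rms 1.0345727776842328
 x [ 0.972  0.236 -0.   ] z [-0.05   0.207  0.977] s [-50.7  47.3] t [-23.4  21. ] topcentre [655.5 271.8 118.3]
B? 101 c [433.3 261.4  96.7] n [-0.175 -0.962  0.208] tilt 1.3609438628601682 rms 1.1082884453023922
 x [ 0.984 -0.179  0.   ] z [0.037 0.205 0.978] s [-46.9  49.1] t [-9.3  8.3] topcentre [434.7 262.9 104.8]
rack extents
5742 ((512.1036376953125, -160.7187042236328), (282.733642578125, 232.19007873535156), 88.6741943359375)
rim 3451 ((560.6369018554688, -162.803466796875), (272.96649169921875, 110.1796875), 88.39344787597656)
tile tops 700
345 [ 553.4978561  -217.49294207  123.42109382] ((555.5734252929688, -218.52825927734375), (14.8213472366333, 98.4885482788086), 88.56692504882812)
355 [ 544.7074212  -101.80062289  212.40523857] ((503.3186340332031, -95.20658874511719), (28.790523529052734, 220.0453338623047), 78.58007049560547)
(array([1329,  704,  159,  479,  330,   91,  120,  172,  607,  260,   92,
         53, 1087, 2500,   56,   18,   10,
[... 2194 characters left out ...]
5, 103, 115, 124, 124, 123, 127, 123, 122, 125, 61, 58, 61, 66, 60, 61, 59, 60, 62, 64, 61, 60, 31, 31, 34, 31, 28, 37, 51, 57, 59, 63, 58, 60, 62, 58, -3, 0, 0, -3, -1]
210 [0, 0, 2, 1, 3, -2, 9, 60, 62, 57, 59, 65, 62, 62, 31, 14, 17, 13, 19, 15, 15, 14, 60, 60, 64, 59, 62, 62, 61, 61, 61, 61, 58, 59, 62, 59, 60, 58, 20, 85, 122, 124, 121, 123, 122, 128, 125, 61, 63, 62, 60, 61, 60, 62, 60, 62, 61, 58, 60, 62, 59, 59, 60, 16, 14, 13, 15, 14, 24, 47, 60, 64, 59, 59, 62, 60, 62, 62, 61, 63, 57, 60, 61, 62, 63, 60, 59, 43, 56, 90, 103, 117, 124, 125, 124, 122, 124, 124, 123, 58, 63, 61, 61, 60, 59, 59, 60, 59, 61, 59, 60, 36, 32, 32, 33, 26, 37, 47, 55, 60, 60, 62, 62, 58, 61, 0, -3, 0, 0, 2]
```

```bash
python3 - <<'E'
from h import *
a,b=pickle.load(open('c0.pkl','rb'))
rng=np.random.default_rng(0)
P=pts(b); Ps=pts(a)
def fit(Q,lo,hi):
    best=None
    for _ in range(600):
        p=Q[rng.choice(len(Q),3,False)];n=np.cross(p[1]-p[0],p[2]-p[0]);l=np.linalg.norm(n)
        if l<200: continue
        n/=l
        if not lo<abs(n[2])<hi: continue
        k=(abs((Q-p[0])@n)<4)
        if best is None or k.sum()>best.sum(): best=k
    for _ in range(4):
        c=Q[best].mean(0);n=np.linalg.svd(Q[best]-c)[2][2];best=abs((Q-c)@n)<4
    return c,n*np.sign(n[2]),best
for n,(u0,u1,v0,v1) in {'far':(118,185,125,192),'near':(118,185,218,285)}.items():
    W=P[v0:v1,u0:u1].reshape(-1,3); Q=W[(W[:,2]>25)&(W[:,2]<125)]
    xc=np.median(Q[:,0])
    for nm,src in (('top',W),('scene',Ps.reshape(-1,3))):
        Q2=src[(src[:,2]>25)&(src[:,2]<130)&(abs(src[:,0]-xc)<75)&(src[:,1]>190)&(src[:,1]<330)]
        c,nn,k=fit(Q2,.3,.6);q=Q2[k]
        x=np.cross([0,0,1],nn);x/=np.linalg.norm(x);z=np.cross(nn,x)
        s=(q-c)@x;t=(q-c)@z
        r=cv2.minAreaRect(np.c_[s,t].astype(np.float32))
        hi=np.percentile(t,99.5);mid=np.mean(np.percentile(s,[.7,99.3]))
        print(n,nm,len(q),'n',nn.round(3),'tilt',round(np.arcsin(nn[2]),3),'yaw',round(np.arctan2(x[1],x[0]),3),'s',np.percentile(s,[.7,99.3]).round(1),'t',np.percentile(t,[.5,99.5]).round(1),'top mid of face',(c+x*mid+z*hi).round(1),'tile mid-thick top',(c+x*mid+z*hi-7*nn).round(1))
# rack: slots edges at several rows
z=P[...,2]
m=((z>50)&(z<67)).astype(np.uint8);m[:, :262]=0;m[:,396:]=0;m[:165]=0;m[232:]=0
n_,lab,st,_=cv2.connectedComponentsWithStats(m,connectivity=8);k=1+st[1:,4].argmax()
q=P[lab==k];print('rim comp',len(q),cv2.minAreaRect(q[:,:2].astype(np.float32)),st[k])
# slot 112 and 0: floor points (z<25) => y as function of x; left edge & right edge via rim points around
for nm,(u0,u1) in {'+112':(272,292),'0':(322,340),'-112':(372,390)}.items():
    rows=[]
    for v in range(182,216):
        d=z[v,u0:u1]; 
        low=np.where(d<52)[0]
        if len(low)<4: continue
        # left wall last high pixel before, right wall first high after
        l=P[v,u0+low[0]-1];r=P[v,u0+low[-1]+1]
        # ray crossing height 62 at pixel edge: use direction of rays on plane z=61
        def on(uu):
            d_=R.from_quat(b['rotation']).apply([(uu-b['cx'])/b['fx'],(v-b['cy'])/b['fy'],1.]);o=np.array(b['origin']);return o+d_*(61.5-o[2])/d_[2]
        rows.append(np.r_[on(u0+low[0]-.5)[:2],on(u0+low[-1]+.5)[:2]])
    rows=np.array(rows);md=np.median(rows,0)
    print(nm,len(rows),'left',md[:2].round(1),'right',md[2:].round(1),'mid y',(md[1]+md[3])/2,'slope',np.polyfit(rows[:,0],(rows[:,1]+rows[:,3])/2,1),'x range',rows[:,0].min(),rows[:,0].max())
for lo,hi in((-240,-190),(-130,-80)):
    s=P[165:232,262:395].reshape(-1,3);q=s[(s[:,1]>lo)&(s[:,1]<hi)&(s[:,2]>117)&(s[:,2]<131)];print('tile top',len(q),cv2.minAreaRect(q[:,:2].astype(np.float32)))
im=np.hstack([b['frame'][120:290,115:245],b['frame'][150:240,250:400].repeat(1,0)[:90].copy() if 0 else b['frame'][120:290,250:400]])
cv2.imwrite('pics/crop.png',cv2.resize(im[:,:,::-1],None,fx=2.8,fy=2.8,interpolation=2))
E
```

```text
far top 1509 n [ 0.129 -0.894  0.429] tilt 0.444 yaw 0.143 s [-54.5  51.5] t [-59.   55.1] top mid of face [652.2 282.5 129.1] tile mid-thick top [651.3 288.7 126.1]
far scene 665 n [ 0.133 -0.895  0.425] tilt 0.439 yaw 0.148 s [-55.5  53.7] t [-55.7  55.1] top mid of face [652.8 282.4 129.9] tile mid-thick top [651.9 288.6 127. ]
near top 1709 n [-0.138 -0.892  0.43 ] tilt 0.444 yaw -0.154 s [-49.3  50.8] t [-59.7  54.4] top mid of face [438.5 276.9 129.2] tile mid-thick top [439.5 283.2 126.2]
near scene 885 n [-0.125 -0.894  0.43 ] tilt 0.444 yaw -0.138 s [-50.4  55.3] t [-58.4  56.3] top mid of face [439.7 277.4 130. ] tile mid-thick top [440.5 283.7 127. ]
rim comp 852 ((559.53173828125, -195.21441650390625), (110.43939971923828, 52.13365936279297), 0.7926364541053772) [334 174  24  48 852]
+112 34 left [556.9 -24.6] right [556.7 -59.4] mid y -42.03107647341256 slope [   0.12476547 -114.03407353] x range 518.2240661858416 595.8946406709666
0 34 left [ 556.2 -154.5] right [ 556.1 -170.7] mid y -162.5567414302264 slope [-1.97076552e-02 -1.51594959e+02] x range 517.7075468030602 595.1653398819681
-112 34 left [ 555.7 -265.5] right [ 555.6 -281.4] mid y -273.4263462569513 slope [-3.17600110e-02 -2.55790726e+02] x range 517.2030431229858 594.5422000446486
tile top 303 ((556.036376953125, -218.5398406982422), (14.8213472366333, 97.56229400634766), 88.56692504882812)
tile top 305 ((562.2937622070312, -106.36660766601562), (13.27031421661377, 100.15463256835938), 89.06417846679688)
```

View pics/crop.png

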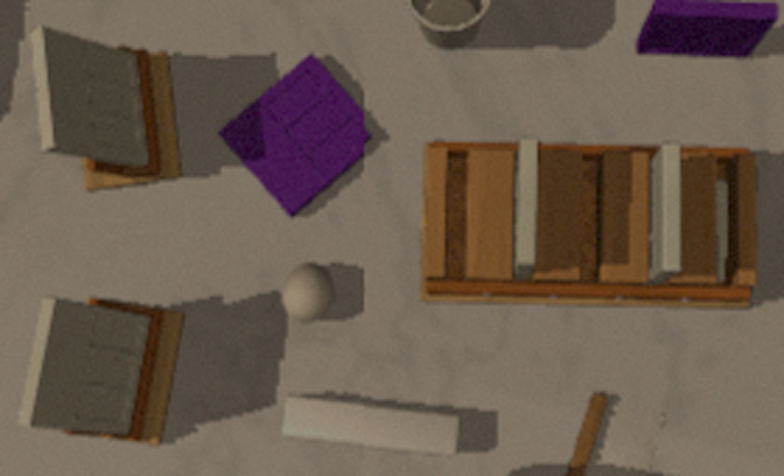

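```bash
cat >> h.py <<'E'
def tile(yaw,lean):  # tool rotation for tile with x-axis yaw and lean to its +y
    x=np.array([np.cos(yaw),np.sin(yaw),0]);ry=np.array([-np.sin(yaw),np.cos(yaw),0]);k=np.array([0,0,1.])
    z=np.cos(lean)*k+np.sin(lean)*ry;y=np.cos(lean)*ry-np.sin(lean)*k
    return R.from_matrix(np.c_[np.cross(y,-z),y,-z]),z
def delta(pos,rot):
    s=bot.sense();w=(rot*R.from_quat(s['eef_rot']).inv()).as_rotvec();d=(np.array(pos)-s['tool_pos'])/1000
    print('t',round(s['time_s'],2),'pos',s['tool_pos'].round(1),'F',s['wrist_force'].round(1),'grip',round(s['grip_width'],1),round(s['grasp_force'],1),'q',s['joints'].round(2))
    print('need d',d.round(4),'w',w.round(4),'minrows',np.linalg.norm(d)/.0417,np.linalg.norm(w)/.125)
FAR=(np.array([651.6,288.6,126.5]),.145);NEAR=(np.array([440,283.5,126.6]),-.146)
RY=-.021
def slot(h,k): # TCP for tile bottom h above cork in slot rack y=k
    return np.array([560.5-k*np.sin(RY),-162.5+k*np.cos(RY),16+h+110-33])
E
python3 -c "
from h import *
r,z=tile(FAR[1],.45);delta(FAR[0]+50*z,r);print(z)
"
```

```text
t 0.1 pos [210.5 588.  225. ] F [ 0.2 -0.4  0.2] grip 91.8 0.0 q [ 1.22  0.35  1.63  0.    1.16 -0.  ]
need d [ 0.438  -0.2779 -0.0534] w [-0.451   0.0449  0.4805] minrows 12.504416220146188 5.284311889443501
[-0.06284923  0.43040096  0.9004471 ]
```

>>> {"method": "drive_tool", "body": {
  "deltas": [
    [0.0292,-0.0185,0,-0.03,0.003,0.032,0.055],
    [0.0292,-0.0185,0,-0.03,0.003,0.032,0.055],
    [0.0292,-0.0185,0,-0.03,0.003,0.032,0.055],
    [0.0292,-0.0185,0,-0.03,0.003,0.032,0.055],
    [0.0292,-0.0185,0,-0.03,0.003,0.032,0.055]
  ]
}}

```text
time_s: 0.52
tool_pos: [357.8, 494.8, 225.3]
eef_rot: [0.09, 0.993, -0.076, 0.005]
wrist_force: [-0.1, 0.9, 0.1]
grip_width: 60.7
grasp_force: 0.0
```

>>> {"method": "drive_tool", "body": {
  "deltas": [
    [0.0292,-0.0185,0,-0.03,0.003,0.032,0.055],
    [0.0292,-0.0185,0,-0.03,0.003,0.032,0.055],
    [0.0292,-0.0185,0,-0.03,0.003,0.032,0.055],
    [0.0292,-0.0185,0,-0.03,0.003,0.032,0.055],
    [0.0292,-0.0185,0,-0.03,0.003,0.032,0.055]
  ]
}}

```text
time_s: 0.93
tool_pos: [503.9, 402.2, 225.2]
eef_rot: [0.01, 0.989, -0.15, 0.01]
wrist_force: [0.4, 1.1, -0.2]
grip_width: 55.2
grasp_force: 0.0
```

>>> {"method": "drive_tool", "body": {
  "deltas": [
    [0.0292,-0.0185,0,-0.03,0.003,0.032,0.055],
    [0.0292,-0.0185,0,-0.03,0.003,0.032,0.055],
    [0.0292,-0.0185,0,-0.03,0.003,0.032,0.055],
    [0.0292,-0.0185,0,-0.03,0.003,0.032,0.055],
    [0.0292,-0.0185,0,-0.03,0.003,0.032,0.055]
  ]
}}

```text
time_s: 1.35
tool_pos: [649.9, 309.8, 225.1]
eef_rot: [-0.071, 0.972, -0.222, 0.016]
wrist_force: [-0.1, 0.6, 0.2]
grip_width: 55.2
grasp_force: 0.0
```

```bash
python3 -c "
from h import *
r,z=tile(FAR[1],.45);delta(FAR[0]+50*z,r);delta(FAR[0]-33*z,r)
c=cap('wrist','w0.png')
"
```

```text
t 1.35 pos [649.9 309.8 225.1] F [-0.1  0.6  0.2] grip 55.2 0.0 q [ 0.63  0.62  1.28 -0.4   1.47 -1.  ]
need d [-0.0014  0.0004 -0.0536] w [-0.0002 -0.0013 -0.0009] minrows 1.285212169156434 0.012969100250117369
t 1.35 pos [649.9 309.8 225.1] F [-0.1  0.6  0.2] grip 55.2 0.0 q [ 0.63  0.62  1.28 -0.4   1.47 -1.  ]
need d [ 0.0038 -0.0354 -0.1283] w [-0.0002 -0.0013 -0.0009] minrows 3.193021003709568 0.012969100250117369
```

View pics/w0.png

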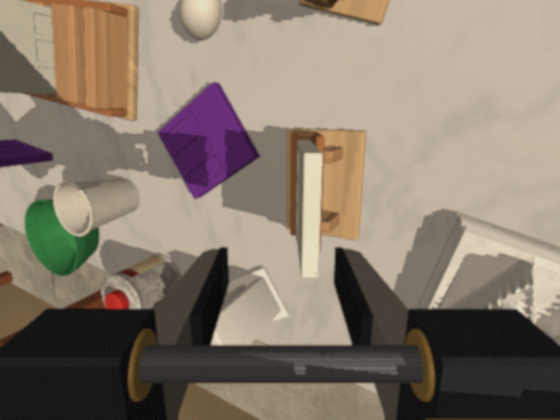

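>>> {"method": "drive_tool", "body": {
  "deltas": [
    [-0.0003,0,-0.0107,0,0,0,0.055],
    [-0.0003,0,-0.0107,0,0,0,0.055],
    [-0.0003,0,-0.0107,0,0,0,0.055],
    [-0.0003,0,-0.0107,0,0,0,0.055],
    [-0.0002,0.0004,-0.0108,0,0,0,0.055]
  ]
}}

```text
time_s: 1.82
tool_pos: [646.1, 311.9, 170.5]
eef_rot: [-0.071, 0.972, -0.222, 0.016]
wrist_force: [1.1, 0.9, -0.9]
grip_width: 54.7
grasp_force: 0.0
```

>>> {"method": "drive_tool", "body": {
  "deltas": [
    [0.0005,-0.0036,-0.0075,0,0,0,0.055],
    [0.0005,-0.0036,-0.0075,0,0,0,0.055],
    [0.0005,-0.0036,-0.0075,0,0,0,0.055],
    [0.0005,-0.0036,-0.0075,0,0,0,0.055],
    [0.0005,-0.0036,-0.0075,0,0,0,0.055]
  ]
}}

```text
time_s: 2.23
tool_pos: [649.9, 292.9, 134.0]
eef_rot: [-0.07, 0.973, -0.221, 0.016]
wrist_force: [-0.4, 0.3, -0.8]
grip_width: 55.2
grasp_force: 0.0
```

```bash
python3 -c "
from h import *
r,z=tile(FAR[1],.45);delta(FAR[0]-33*z,r)
c=cap('wrist','w1.png')
"
```

```text
t 2.23 pos [649.9 292.9 134. ] F [-0.4  0.3 -0.8] grip 55.2 0.0 q [ 0.61  0.69  1.38 -0.41  1.31 -0.95]
need d [ 0.0038 -0.0185 -0.0372] w [-0.0023 -0.      0.0007] minrows 1.0000785147034474 0.01958285652286305
```

View pics/w1.png

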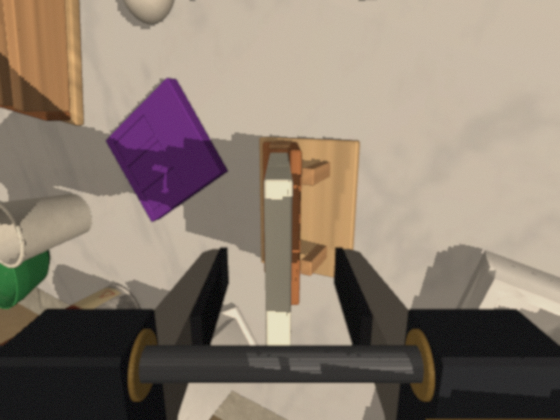

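>>> {"method": "drive_tool", "body": {
  "deltas": [
    [0.0008,-0.0037,-0.0075,0,0,0,0.055],
    [0.0008,-0.0037,-0.0075,0,0,0,0.055],
    [0.0008,-0.0037,-0.0074,0,0,0,0.055],
    [0.0007,-0.0037,-0.0074,0,0,0,0.055],
    [0.0007,-0.0037,-0.0074,0,0,0,0.05]
  ]
}}

```text
time_s: 2.7
tool_pos: [653.6, 274.4, 96.5]
eef_rot: [-0.07, 0.972, -0.221, 0.016]
wrist_force: [-0.2, -0.8, 0.3]
grip_width: 51.0
grasp_force: 0.0
```

>>> {"method": "drive_tool", "body": {
  "deltas": [
    [0,0,0,0,0,0,0.035],
    [0,0,0,0,0,0,0.025],
    [0,0,0,0,0,0,0.018],
    [0,0,0,0,0,0,0.012],
    [0,0,0,0,0,0,0.005]
  ]
}}

```text
time_s: 3.12
tool_pos: [653.8, 275.2, 97.8]
eef_rot: [-0.07, 0.973, -0.221, 0.016]
wrist_force: [0.3, -0.7, -0.6]
grip_width: 19.0
grasp_force: 0.0
```

>>> {"method": "drive_tool", "body": {
  "deltas": [
    [0,0,0,0,0,0,0.005],
    [0,0,0,0,0,0,0.005],
    [0,0,0,0,0,0,0.005],
    [0,0,0,0,0,0,0.005],
    [0,0,0,0,0,0,0.005]
  ]
}}

```text
time_s: 3.53
tool_pos: [653.9, 274.2, 98.1]
eef_rot: [-0.07, 0.972, -0.222, 0.016]
wrist_force: [0.4, -4.9, 4.6]
grip_width: 14.1
grasp_force: 30.0
```

>>> {"method": "drive_tool", "body": {
  "deltas": [
    [-0.0003,0.0022,0.0045,0,0,0,0.005],
    [-0.0008,0.0052,0.0108,0,0,0,0.005],
    [-0.0008,0.0052,0.0108,0,0,0,0.005],
    [-0.0008,0.0052,0.0108,0,0,0,0.005],
    [-0.0008,0.0052,0.0108,0,0,0,0.005]
  ]
}}

```text
time_s: 3.95
tool_pos: [649.4, 296.6, 144.5]
eef_rot: [-0.07, 0.972, -0.223, 0.015]
wrist_force: [0.6, -6.3, -2.4]
grip_width: 14.0
grasp_force: 30.0
```

>>> {"method": "drive_tool", "body": {
  "deltas": [
    [-0.0008,0.0052,0.0108,0,0,0,0.005],
    [-0.0008,0.0052,0.015,0,0,0,0.005],
    [0,0,0.018,0,0,0,0.005],
    [0,0,0.018,0,0,0,0.005],
    [0,0,0.015,0,0,0,0.005]
  ]
}}

```text
time_s: 4.37
tool_pos: [648.3, 309.3, 222.8]
eef_rot: [-0.071, 0.973, -0.221, 0.016]
wrist_force: [0.7, -0.4, -1.5]
grip_width: 13.7
grasp_force: 30.0
```

```bash
python3 -c "
from h import *
r,z=tile(RY,0);delta(slot(129,0),r)
"
```

```text
t 4.37 pos [648.3 309.3 222.8] F [ 0.7 -0.4 -1.5] grip 13.7 30.0 q [ 0.63  0.62  1.29 -0.39  1.46 -1.  ]
need d [-0.0878 -0.4718 -0.0008] w [ 0.4458  0.0281 -0.1633] minrows 11.509650828842563 3.804488927362075
```

>>> {"method": "drive_tool", "body": {
  "deltas": [
    [-0.0044,-0.0236,0,0.0223,0.0014,-0.0082,0.005],
    [-0.0044,-0.0236,0,0.0223,0.0014,-0.0082,0.005],
    [-0.0044,-0.0236,0,0.0223,0.0014,-0.0082,0.005],
    [-0.0044,-0.0236,0,0.0223,0.0014,-0.0082,0.005],
    [-0.0044,-0.0236,0,0.0223,0.0014,-0.0082,0.005]
  ]
}}

```text
time_s: 4.78
tool_pos: [626.0, 189.9, 221.8]
eef_rot: [-0.05, 0.985, -0.166, 0.012]
wrist_force: [0.3, -0.4, -1.8]
grip_width: 13.6
grasp_force: 30.0
```

>>> {"method": "drive_tool", "body": {
  "deltas": [
    [-0.0044,-0.0236,0,0.0223,0.0014,-0.0082,0.005],
    [-0.0044,-0.0236,0,0.0223,0.0014,-0.0082,0.005],
    [-0.0044,-0.0236,0,0.0223,0.0014,-0.0082,0.005],
    [-0.0044,-0.0236,0,0.0223,0.0014,-0.0082,0.005],
    [-0.0044,-0.0236,0,0.0223,0.0014,-0.0082,0.005]
  ]
}}

```text
time_s: 5.2
tool_pos: [604.1, 71.7, 222.0]
eef_rot: [-0.03, 0.993, -0.111, 0.008]
wrist_force: [-0.1, 0.3, -1.5]
grip_width: 14.1
grasp_force: 30.0
```

>>> {"method": "drive_tool", "body": {
  "deltas": [
    [-0.0044,-0.0236,0,0.0223,0.0014,-0.0082,0.005],
    [-0.0044,-0.0236,0,0.0223,0.0014,-0.0082,0.005],
    [-0.0044,-0.0236,0,0.0223,0.0014,-0.0082,0.005],
    [-0.0044,-0.0236,0,0.0223,0.0014,-0.0082,0.005],
    [-0.0044,-0.0236,0,0.0223,0.0014,-0.0082,0.005]
  ]
}}

```text
time_s: 5.62
tool_pos: [582.3, -46.4, 222.1]
eef_rot: [-0.009, 0.998, -0.056, 0.004]
wrist_force: [0.7, -0.3, -1.2]
grip_width: 14.0
grasp_force: 30.0
```

>>> {"method": "drive_tool", "body": {
  "deltas": [
    [-0.0044,-0.0236,0,0.0223,0.0014,-0.0082,0.005],
    [-0.0044,-0.0236,0,0.0223,0.0014,-0.0082,0.005],
    [-0.0044,-0.0236,0,0.0223,0.0014,-0.0082,0.005],
    [-0.0044,-0.0236,0,0.0223,0.0014,-0.0082,0.005],
    [-0.0042,-0.0234,0,0.0221,0.0014,-0.008,0.005]
  ]
}}

```text
time_s: 6.03
tool_pos: [560.6, -164.4, 222.2]
eef_rot: [0.011, 1.0, -0.0, 0.0]
wrist_force: [1.0, -0.1, -2.7]
grip_width: 13.7
grasp_force: 30.0
```

```bash
python3 - <<'E'
from h import *
r,z=tile(RY,0);delta(slot(129,0),r)
b=cap('top','t1.png');a=cap('scene','s1.png');w=cap('wrist');pickle.dump((a,b,w),open('c1.pkl','wb'))
im=np.hstack([w['frame'],cv2.resize(a['frame'][180:300,240:400],(560,420))])
cv2.imwrite('pics/w2.png',cv2.resize(im[:,:,::-1],(800,300)))
E
```

```text
t 6.03 pos [ 560.6 -164.4  222.2] F [ 1.  -0.1 -2.7] grip 13.7 30.0 q [-0.29  0.29  1.73 -0.    1.12 -1.84]
need d [-0.0001  0.0019 -0.0002] w [0.0002 0.0003 0.0011] minrows 0.0451326535807646 0.00951047041757422
```

View pics/w2.png

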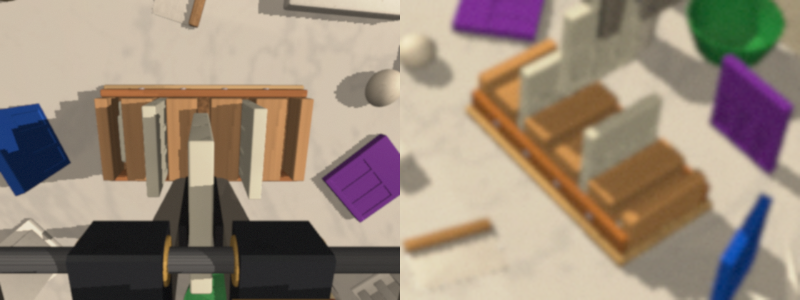

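```bash
cat >> h.py <<'E'
def wristcheck(w):
    P=pts(w);z=P[...,2];X=P[...,0];Y=P[...,1]
    for x0 in (520,540,560):
        r=[]
        for lo,hi,n in ((-245,-195,'tb'),(-130,-80,'ta'),(-78,-22,'new112')):
            q=(z>119)&(z<130)&(abs(X-x0)<10)&(Y>lo)&(Y<hi)
            if q.sum()>15: r.append((n,int(q.sum()),round((np.percentile(Y[q],4)+np.percentile(Y[q],96))/2,2),round(float(np.ptp(Y[q])),1)))
        for lo,hi,n in ((-185,-140,'s0'),(-72,-28,'s112'),(-300,-250,'s-112')):
            q=(z<50)&(z>5)&(abs(X-x0)<10)&(Y>lo)&(Y<hi)
            if q.sum()>15: r.append((n,int(q.sum()),np.percentile(Y[q],[3,97]).round(1).tolist()))
        print(x0,r)
E
python3 - <<'E'
from h import *
a,b,w=pickle.load(open('c1.pkl','rb'))
print('wrist cam',w['origin'],w['rotation'],w['fx'],w['cx'])
wristcheck(w)
P=pts(w)
# held tile: points by height
for z0 in (150,160,170,180,190,200,210,220,230,240,250):
    q=(abs(P[...,2]-z0)<5)&(abs(P[...,1]+163)<14)&(P[...,0]>480)&(P[...,0]<625)
    if q.sum()>5: print(z0,q.sum(),'x',np.percentile(P[q][:,0],[2,50]).round(1),'y',np.percentile(P[q][:,1],[3,97]).round(1))
# held tile in top view: top face
T=pts(b);q=(abs(T[...,2]-255)<8)&(abs(T[...,1]+163)<25)
print('top',q.sum(),np.percentile(T[q],[3,97],axis=0) if q.sum() else '')
# and standing tiles, top
for lo,hi in((-245,-195),(-130,-80)):
    s=T[165:232,262:395].reshape(-1,3);k=s[(s[:,1]>lo)&(s[:,1]<hi)&(s[:,2]>117)&(s[:,2]<131)];print(len(k))
E
```

```text
wrist cam [ 482.64251578 -163.56047271  381.08461441] [0.70857604 0.69163196 0.09701998 0.10075893] 356.0638732181917 280.894936182435
520 [('tb', 567, np.float64(-217.25), 14.5), ('ta', 492, np.float64(-106.13), 14.5), ('s0', 361, [-170.1, -153.3]), ('s112', 329, [-45.3, -32.7]), ('s-112', 320, [-282.8, -276.1])]
540 [('tb', 540, np.float64(-217.75), 14.4), ('ta', 536, np.float64(-106.6), 14.4), ('s0', 40, [-169.2, -153.6]), ('s112', 297, [-43.7, -41.2]), ('s-112', 301, [-283.3, -274.0])]
560 [('tb', 493, np.float64(-218.27), 14.3), ('ta', 516, np.float64(-107.15), 14.8), ('s112', 288, [-44.3, -41.7]), ('s-112', 289, [-283.8, -274.5])]
150 43 x [513.9 514.1] y [-171.  -158.9]
160 56 x [513.9 514.1] y [-171.2 -159.1]
170 49 x [513.9 514.2] y [-171.3 -158.7]
180 71 x [514.  514.2] y [-171.3 -158.9]
190 76 x [514.  514.2] y [-171.1 -158.8]
200 90 x [514.  514.3] y [-171.2 -158.8]
210 153 x [514.  514.4] y [-175.6 -150.1]
220 290 x [514.1 550.5] y [-176.2 -149.6]
230 361 x [514.1 550.5] y [-176.3 -149.6]
240 479 x [514.1 550.6] y [-176.3 -149.7]
250 6542 x [514.6 550.3] y [-172.9 -156.2]
top 115 [[ 513.40555592 -169.10651927  247.87397785]
 [ 542.87326734 -156.17769311  253.45019887]]
176
0
```

>>> {"method": "drive_tool", "body": {
  "deltas": [
    [-0.0008,0.0005,-0.012,0,0,-0.0008,0.005],
    [-0.0008,0.0005,-0.015,0,0,-0.0008,0.005],
    [-0.0008,0.0005,-0.018,0,0,-0.0008,0.005],
    [-0.0008,0.0005,-0.015,0,0,-0.0008,0.005],
    [-0.0008,0.0005,-0.011,0,0,-0.0008,0.005]
  ]
}}

```text
time_s: 6.6
tool_pos: [555.9, -159.3, 148.6]
eef_rot: [0.012, 1.0, -0.0, -0.001]
wrist_force: [0.0, 0.5, -1.9]
grip_width: 14.2
grasp_force: 30.0
```

```bash
cat >> h.py <<'E'
def heldcheck(w,yc,zs,name):
    P=pts(w)
    for z0 in zs:
        q=(abs(P[...,2]-z0)<4)&(abs(P[...,1]-yc)<13)&(P[...,0]>495)&(P[...,0]<516)
        if q.sum()>5: print(z0,q.sum(),'x',np.percentile(P[q][:,0],[2,50]).round(1),'y',np.percentile(P[q][:,1],[3,97]).round(1),'mid',np.percentile(P[q][:,1],[3,97]).mean().round(2))
    q=(P[...,2]<50)&(P[...,2]>5)&(abs(P[...,1]-yc)<20)&(P[...,0]>495)&(P[...,0]<540)
    if q.sum(): print('low pts',q.sum(),'y',np.percentile(P[q][:,1],[3,97]).round(1))
    # crop: project point near tile bottom
    p=R.from_quat(w['rotation']).inv().apply(np.array([508,yc,62])-w['origin'])
    u,v=int(p[0]/p[2]*w['fx']+w['cx']),int(p[1]/p[2]*w['fy']+w['cy']);print('uv',u,v)
    cr=w['frame'][max(0,v-55):v+55,max(0,u-75):u+75,::-1];cv2.imwrite('pics/'+name,cv2.resize(cr,None,fx=5,fy=5,interpolation=2))
E
python3 - <<'E'
from h import *
r,z=tile(-.025,0);delta(slot(56,0),r)
w=cap('wrist');wristcheck(w);heldcheck(w,-162.5,(70,75,80,85,90,100,110,120,130),'w3.png')
E
```

```text
t 6.6 pos [ 555.9 -159.3  148.6] F [ 0.   0.5 -1.9] grip 14.2 30.0 q [-0.28  0.37  1.8  -0.    0.97 -1.83]
need d [ 0.0046 -0.0032  0.0004] w [ 0.0009 -0.0025 -0.0007] minrows 0.13408686276308082 0.02192710048378928
520 [('tb', 1089, np.float64(-216.94), 14.5), ('ta', 911, np.float64(-106.09), 14.5), ('s0', 279, [-170.4, -153.4]), ('s112', 543, [-60.7, -32.7]), ('s-112', 451, [-282.8, -281.6])]
540 [('tb', 989, np.float64(-217.46), 14.7), ('ta', 993, np.float64(-106.62), 14.6), ('s0', 20, [-170.6, -170.0]), ('s112', 445, [-42.3, -41.0]), ('s-112', 430, [-283.5, -277.1])]
560 [('tb', 911, np.float64(-217.96), 14.3), ('ta', 918, np.float64(-107.13), 14.5), ('s112', 419, [-42.8, -41.5]), ('s-112', 404, [-283.9, -277.6])]
70 18 x [509.3 509.6] y [-163.6 -151.7] mid -157.67
75 37 x [509.3 509.6] y [-163.2 -151.5] mid -157.39
80 43 x [509.3 509.6] y [-164.2 -151.5] mid -157.84
85 41 x [509.4 509.6] y [-164.  -151.8] mid -157.92
90 40 x [509.4 509.6] y [-163.9 -151.4] mid -157.62
100 48 x [509.4 509.7] y [-164.1 -151.4] mid -157.74
110 61 x [509.4 509.7] y [-163.6 -151.6] mid -157.61
120 71 x [509.5 509.8] y [-163.7 -151.4] mid -157.56
130 78 x [509.6 509.8] y [-163.9 -151.3] mid -157.6
low pts 1384 y [-181. -144.]
uv 273 153
```

View pics/w3.png

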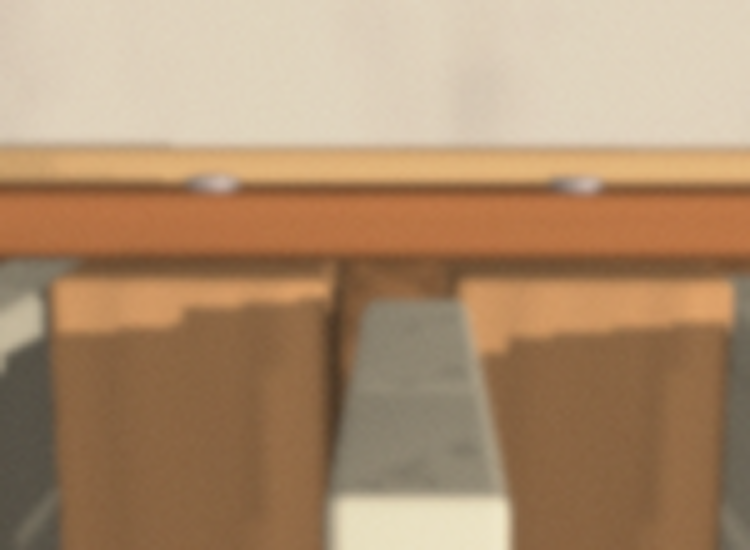

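```bash
python3 - <<'E'
from h import *
w=cap('wrist');s=bot.sense();print(s['tool_pos'],w['origin'])
P=pts(w);Z=P[...,2]
def pj(p):
    p=R.from_quat(w['rotation']).inv().apply(np.array(p,float)-w['origin']);return (p[0]/p[2]*w['fx']+w['cx'],p[1]/p[2]*w['fy']+w['cy'])
for y in (-170,-153): print('rim',y,np.round(pj([508,y,62]),1),np.round(pj([520,y,62]),1))
for y in (-164.6,-150.6): print('tile',y,np.round(pj([509.5,y,72]),1))
g=w['frame'].astype(int)
for v in (151,153,155,157,159): print(v,'z',[int(t) for t in Z[v,255:305]]);
for v in (152,154,157,160): print(v,'Y',P[v,255:305,1].round(1).tolist())
E
```

```text
[ 555.25571941 -159.40136465  148.37133321] [ 477.95521174 -156.29131856  306.42127482]
rim -170 [262.1 156.2] [262.8 173.6]
rim -153 [287.  155.6] [287.3 173. ]
tile -164.6 [269.6 160.2]
tile -150.6 [290.9 159.7]
151 z [38, 38, 37, 37, 37, 38, 37, 38, 38, 37, 38, 38, 39, 38, 38, 38, 38, 38, 38, 37, 39, 39, 38, 37, 38, 38, 38, 38, 38, 37, 39, 38, 37, 39, 38, 36, 37, 38, 38, 37, 38, 39, 37, 38, 39, 38, 38, 40, 306, 38]
153 z [50, 48, 49, 48, 48, 48, 47, 46, 41, 35, 21, 16, 16, 16, 16, 306, 14, 17, 15, 16, 15, 15, 15, 14, 15, 16, 17, 16, 16, 15, 15, 12, 36, 43, 45, 49, 48, 48, 49, 47, 47, 47, 48, 48, 47, 48, 48, 48, 47, 49]
155 z [59, 59, 59, 60, 58, 59, 57, 55, 48, 37, 21, 16, 15, 15, 16, 15, 14, 16, 16, 15, 17, 15, 14, 17, 14, 16, 15, 16, 17, 16, 17, 11, 46, 55, 57, 60, 59, 59, 60, 60, 59, 60, 59, 60, 60, 60, 60, 60, 58, 59]
157 z [61, 60, 61, 61, 61, 61, 61, 60, 53, 39, 21, 14, 17, 16, 16, 16, 15, 15, 16, 16, 15, 16, 15, 15, 15, 16, 16, 16, 16, 16, 15, 12, 53, 62, 61, 62, 61, 62, 61, 61, 61, 62, 61, 61, 61, 60, 61, 61, 62, 61]
159 z [62, 62, 60, 61, 61, 61, 61, 60, 53, 37, 19, 15, 1
[... 1078 characters left out ...]
67.8, -167.0, -166.2, -165.4, -164.6, -163.7, -162.9, -162.1, -161.3, -160.5, -159.7, -158.9, -158.1, -157.2, -156.4, -155.6, -154.8, -154.0, -153.1, -152.9, -152.3, -151.6, -150.9, -150.2, -149.6, -148.9, -148.2, -147.5, -146.8, -146.1, -145.4, -144.8, -144.0, -143.4, -142.7, -142.1, -141.4]
160 Y [-175.0, -174.3, -173.6, -173.0, -172.3, -171.6, -171.0, -170.3, -170.0, -170.0, -170.1, -169.5, -168.7, -167.9, -167.1, -164.2, -163.4, -162.8, -162.1, -161.5, -160.9, -160.2, -159.6, -159.0, -158.3, -157.7, -157.1, -156.4, -155.8, -155.2, -154.5, -153.9, -153.3, -152.7, -152.0, -151.3, -150.3, -149.6, -148.9, -148.2, -147.5, -146.9, -146.2, -145.5, -144.8, -144.1, -143.4, -142.8, -142.0, -141.3]
```

>>> {"method": "drive_tool", "body": {
  "deltas": [
    [0,-0.0013,0,0,0,0,0.005],
    [0,-0.0013,0,0,0,0,0.005],
    [0,-0.0012,0,0,0,0,0.005],
    [0,0,0,0,0,0,0.005],
    [0,0,0,0,0,0,0.005]
  ]
}}

```text
time_s: 7.12
tool_pos: [557.0, -165.1, 151.4]
eef_rot: [0.013, 1.0, -0.001, 0.0]
wrist_force: [1.4, -0.2, -1.7]
grip_width: 13.8
grasp_force: 30.0
```

```bash
cat >> h.py <<'E'
def fitcheck(w,yc,hz,x0=505.5):
    P=pts(w);Y=P[...,1];Z=P[...,2];X=P[...,0]
    L=(Z>22)&(Z<55)&(abs(Y-(yc-8.5))<4)&(X>506)&(X<530);Rr=(Z>58)&(Z<66)&(X>507)&(X<525)
    l=Rr&(Y<yc)&(Y>yc-20);r=Rr&(Y>yc)&(Y<yc+20)
    el=np.percentile(Y[l],99) if l.any() else np.nan;er=np.percentile(Y[r],1) if r.any() else np.nan
    t=(Z>hz)&(Z<hz+50)&(abs(Y-yc)<16)&(X>500)&(X<516)
    e=np.percentile(Y[t],[2,98]);print('rim edges',el.round(2),er.round(2),'mid',((el+er)/2).round(2),'| tile',e.round(2),'mid',e.mean().round(2),'x',np.median(X[t]).round(1),'minz',np.percentile(Z[t],1).round(1),'=> dy',((el+er)/2-e.mean()).round(2))
E
python3 - <<'E'
from h import *
s=bot.sense();print(s['tool_pos'],s['wrist_force'])
w=cap('wrist');fitcheck(w,-161.5,68)
E
```

```text
[ 557.0398506  -165.11742684  151.41901964] [ 1.35280477 -0.18451047 -1.69373913]
rim edges -170.22 -152.87 mid -161.54 | tile [-170.01 -157.09] mid -163.55 x 510.9 minz 74.7 => dy 2.01
```

>>> {"method": "drive_tool", "body": {
  "deltas": [
    [0,0,0,0,0,0,0.005],
    [0,0,0,0,0,0,0.005],
    [0,0,0,0,0,0,0.005],
    [0,0,0,0,0,0,0.005],
    [0,0,0,0,0,0,0.005]
  ]
}}

```text
time_s: 7.58
tool_pos: [556.6, -164.9, 150.7]
eef_rot: [0.013, 1.0, -0.001, -0.0]
wrist_force: [-0.1, -0.6, -1.6]
grip_width: 13.7
grasp_force: 30.0
```

```bash
python3 - <<'E'
from h import *
for i in range(4):
    s=bot.sense();print(s['time_s'],s['tool_pos'].round(2),s['qd'].round(3))
    w=cap('wrist');fitcheck(w,-161.5,68)
E
```

```text
7.5833 [ 556.63 -164.86  150.75] [ 0.    -0.001 -0.001 -0.001  0.002  0.   ]
rim edges -170.36 -152.63 mid -161.5 | tile [-169.77 -156.84] mid -163.3 x 510.4 minz 74.1 => dy 1.81
7.6333 [ 556.65 -164.86  150.76] [ 0.001  0.002  0.002 -0.    -0.002  0.001]
rim edges -170.38 -152.64 mid -161.51 | tile [-169.73 -156.8 ] mid -163.26 x 510.4 minz 73.9 => dy 1.75
7.6833 [ 556.64 -164.84  150.73] [ 0.001  0.002  0.001 -0.001  0.     0.   ]
rim edges -170.36 -152.62 mid -161.49 | tile [-169.73 -156.82] mid -163.27 x 510.4 minz 73.9 => dy 1.79
7.7333 [ 556.65 -164.88  150.75] [-0.    -0.001 -0.    -0.001 -0.    -0.   ]
rim edges -170.36 -152.64 mid -161.5 | tile [-169.78 -156.83] mid -163.31 x 510.4 minz 73.8 => dy 1.81
```

>>> {"method": "drive_tool", "body": {
  "deltas": [
    [0,0.0009,0,0,0,0,0.005],
    [0,0.0009,0,0,0,0,0.005],
    [0,0,0,0,0,0,0.005],
    [0,0,0,0,0,0,0.005],
    [0,0,0,0,0,0,0.005]
  ]
}}

```text
time_s: 8.2
tool_pos: [556.7, -163.0, 150.8]
eef_rot: [0.013, 1.0, -0.001, -0.0]
wrist_force: [0.8, 0.1, -1.7]
grip_width: 13.7
grasp_force: 30.0
```

```bash
python3 - <<'E'
from h import *
s=bot.sense();print(s['time_s'],s['tool_pos'].round(2),R.from_quat(s['eef_rot']).as_matrix()[:,1].round(4))
w=cap('wrist');fitcheck(w,-161.5,68)
E
```

```text
8.2 [ 556.71 -163.04  150.83] [ 0.0259  0.9997 -0.0017]
rim edges -170.24 -152.85 mid -161.55 | tile [-167.94 -155.02] mid -161.48 x 510.5 minz 74.2 => dy -0.07
```

>>> {"method": "drive_tool", "body": {
  "deltas": [
    [0,0,-0.003,0,0,0,0.005],
    [0,0,-0.003,0,0,0,0.005],
    [0,0,-0.003,0,0,0,0.005],
    [0,0,-0.001,0,0,0,0.005],
    [0,0,0,0,0,0,0.005]
  ]
}}

```text
time_s: 8.67
tool_pos: [556.3, -163.0, 140.2]
eef_rot: [0.013, 1.0, -0.001, -0.001]
wrist_force: [0.6, 0.3, -2.1]
grip_width: 13.9
grasp_force: 30.0
```

```bash
python3 - <<'E'
from h import *
s=bot.sense();print(s['time_s'],s['tool_pos'].round(2),R.from_quat(s['eef_rot']).as_matrix()[:,1].round(4))
w=cap('wrist');fitcheck(w,-161.5,67)
E
```

```text
8.6667 [ 556.34 -162.99  140.2 ] [ 0.026   0.9997 -0.0014]
rim edges -164.64 -158.06 mid -161.35 | tile [-167.82 -154.86] mid -161.34 x 510.1 minz 69.1 => dy -0.01
```

>>> {"method": "drive_tool", "body": {
  "deltas": [
    [0,0,-0.003,0,0,0,0.005],
    [0,0,-0.003,0,0,0,0.005],
    [0,0,-0.003,0,0,0,0.005],
    [0,0,-0.003,0,0,0,0.005],
    [0,0,-0.003,0,0,0,0.005]
  ]
}}

```text
time_s: 9.13
tool_pos: [556.6, -163.0, 125.4]
eef_rot: [0.013, 1.0, -0.001, -0.0]
wrist_force: [0.5, -0.1, -1.1]
grip_width: 14.1
grasp_force: 30.0
```

In the slot with no contact force. Continuing.

>>> {"method": "drive_tool", "body": {
  "deltas": [
    [0,0,-0.005,0,0,0,0.005],
    [0,0,-0.005,0,0,0,0.005],
    [0,0,-0.005,0,0,0,0.005],
    [0,0,-0.005,0,0,0,0.005],
    [0,0,-0.004,0,0,0,0.005]
  ]
}}

```text
time_s: 9.55
tool_pos: [556.4, -163.0, 101.0]
eef_rot: [0.013, 1.0, -0.001, -0.001]
wrist_force: [-0.0, 0.1, -1.4]
grip_width: 13.6
grasp_force: 30.0
```

>>> {"method": "drive_tool", "body": {
  "deltas": [
    [0,0,-0.001,0,0,0,0.005],
    [0,0,-0.001,0,0,0,0.005],
    [0,0,-0.001,0,0,0,0.005],
    [0,0,-0.001,0,0,0,0.005],
    [0,0,0,0,0,0,0.005]
  ]
}}

```text
time_s: 9.97
tool_pos: [556.7, -163.1, 97.8]
eef_rot: [0.013, 1.0, -0.001, -0.0]
wrist_force: [0.8, -0.5, -1.9]
grip_width: 13.7
grasp_force: 30.0
```

>>> {"method": "drive_tool", "body": {
  "deltas": [
    [0,0,-0.0005,0,0,0,0.005],
    [0,0,-0.0005,0,0,0,0.005],
    [0,0,-0.0005,0,0,0,0.005],
    [0,0,-0.0005,0,0,0,0.005],
    [0,0,-0.0005,0,0,0,0.005]
  ]
}}

```text
time_s: 10.38
tool_pos: [556.7, -163.1, 96.0]
eef_rot: [0.013, 1.0, -0.001, -0.0]
wrist_force: [-5.5, 0.9, 13.4]
grip_width: 13.7
grasp_force: 30.0
```

```bash
python3 - <<'E'
from h import *
s=bot.sense();print(s['time_s'],s['tool_pos'].round(2),s['wrist_force'].round(1))
w=cap('wrist');P=pts(w)
for n,y in (('held',-162.5),('tb',-218),('ta',-107)):
    q=(abs(P[...,1]-y-.0*0)<4)&(P[...,0]>512)&(P[...,0]<535)&(P[...,2]>100)&(P[...,2]<150);print(n,q.sum(),np.percentile(P[q][:,2],[5,50,95]).round(1))
E
```

```text
10.3833 [ 556.7  -163.14   96.05] [-5.5  0.9 13.4]
held 1181 [125.  126.  126.9]
tb 1182 [124.9 125.9 126.8]
ta 1388 [107.8 125.7 126.8]
```

>>> {"method": "drive_tool", "body": {
  "deltas": [
    [0,0,0.0004,0,0,0,0.005],
    [0,0,0,0,0,0,0.017],
    [0,0,0,0,0,0,0.02],
    [0,0,0,0,0,0,0.028],
    [0,0,0,0,0,0,0.034]
  ]
}}

```text
time_s: 10.85
tool_pos: [556.7, -163.1, 95.6]
eef_rot: [0.013, 1.0, -0.001, -0.0]
wrist_force: [0.6, 0.8, -0.6]
grip_width: 31.1
grasp_force: 0.0
```

>>> {"method": "drive_tool", "body": {
  "deltas": [
    [0,0,0,0,0,0,0.034],
    [0,0,0.004,0,0,0,0.034],
    [0,0,0.008,0,0,0,0.034],
    [0,0,0.012,0,0,0,0.034],
    [0,0,0.015,0,0,0,0.034]
  ]
}}

```text
time_s: 11.27
tool_pos: [556.4, -163.0, 135.5]
eef_rot: [0.013, 1.0, -0.001, -0.001]
wrist_force: [-0.4, -0.5, -0.0]
grip_width: 34.0
grasp_force: 0.0
```

>>> {"method": "drive_tool", "body": {
  "deltas": [
    [0,0,0.02,0,0,0,0.034],
    [0,0,0.02,0,0,0,0.034],
    [0,0,0.02,0,0,0,0.034],
    [0,0,0.02,0,0,0,0.034],
    [0,0,0.01,0,0,0,0.034]
  ]
}}

```text
time_s: 11.68
tool_pos: [557.8, -163.4, 228.5]
eef_rot: [0.013, 1.0, -0.001, 0.002]
wrist_force: [0.6, 0.0, 0.2]
grip_width: 34.2
grasp_force: 0.0
```

```bash
python3 - <<'E'
from h import *
r,z=tile(NEAR[1],.45);delta(NEAR[0]+50*z,r)
w=cap('wrist');P=pts(w)
for n,y in (('new',-162.5),('tb',-218),('ta',-107)):
    q=(abs(P[...,1]-y)<9)&(P[...,0]>512)&(P[...,0]<545)&(P[...,2]>118)&(P[...,2]<150);print(n,q.sum(),np.percentile(P[q],[3,50,97],axis=0).round(1).tolist())
E
```

```text
t 11.68 pos [ 557.8 -163.4  228.5] F [0.6 0.  0.2] grip 34.2 0.0 q [-0.29  0.28  1.73 -0.    1.13 -1.83]
need d [-0.1147  0.4684 -0.0569] w [-0.4455  0.0418 -0.1188] minrows 11.64553304046482 3.7038508000073036
new 823 [[513.2, -168.6, 124.3], [528.1, -162.0, 125.8], [543.9, -155.4, 127.0]]
tb 879 [[512.9, -224.1, 119.9], [528.1, -216.9, 125.7], [543.7, -210.8, 127.0]]
ta 859 [[514.1, -113.0, 120.7], [528.7, -106.8, 125.6], [544.0, -99.7, 127.0]]
```

>>> {"method": "drive_tool", "body": {
  "deltas": [
    [-0.0076,0.0312,0,-0.0297,0.0028,-0.0079,0.055],
    [-0.0076,0.0312,0,-0.0297,0.0028,-0.0079,0.055],
    [-0.0076,0.0312,0,-0.0297,0.0028,-0.0079,0.055],
    [-0.0076,0.0312,0,-0.0297,0.0028,-0.0079,0.055],
    [-0.0076,0.0312,0,-0.0297,0.0028,-0.0079,0.055]
  ]
}}

```text
time_s: 12.15
tool_pos: [517.8, -6.0, 224.5]
eef_rot: [0.033, 0.997, -0.076, -0.006]
wrist_force: [0.2, -0.7, -0.3]
grip_width: 55.0
grasp_force: 0.0
```

>>> {"method": "drive_tool", "body": {
  "deltas": [
    [-0.0076,0.0312,0,-0.0297,0.0028,-0.0079,0.055],
    [-0.0076,0.0312,0,-0.0297,0.0028,-0.0079,0.055],
    [-0.0076,0.0312,0,-0.0297,0.0028,-0.0079,0.055],
    [-0.0076,0.0312,0,-0.0297,0.0028,-0.0079,0.055],
    [-0.0076,0.0312,0,-0.0297,0.0028,-0.0079,0.055]
  ]
}}

```text
time_s: 12.57
tool_pos: [479.8, 150.3, 224.5]
eef_rot: [0.052, 0.987, -0.15, -0.012]
wrist_force: [1.2, 0.6, -0.5]
grip_width: 55.2
grasp_force: 0.0
```

>>> {"method": "drive_tool", "body": {
  "deltas": [
    [-0.0076,0.0312,0,-0.0297,0.0028,-0.0079,0.055],
    [-0.0076,0.0312,0,-0.0297,0.0028,-0.0079,0.055],
    [-0.0076,0.0312,0,-0.0297,0.0028,-0.0079,0.055],
    [-0.0076,0.0312,0,-0.0297,0.0028,-0.0079,0.055],
    [-0.0076,0.0312,0,-0.0297,0.0028,-0.0079,0.055]
  ]
}}

```text
time_s: 12.98
tool_pos: [441.8, 306.4, 224.3]
eef_rot: [0.071, 0.972, -0.223, -0.018]
wrist_force: [1.4, -0.2, 0.1]
grip_width: 55.1
grasp_force: 0.0
```

>>> {"method": "drive_tool", "body": {
  "deltas": [
    [0,0,-0.0114,0,0,0,0.055],
    [0,0,-0.0114,0,0,0,0.055],
    [0,0,-0.0114,0,0,0,0.055],
    [0,0,-0.0114,0,0,0,0.055],
    [0,0,-0.0113,0,0,0,0.055]
  ]
}}

```text
time_s: 13.4
tool_pos: [442.6, 303.5, 166.5]
eef_rot: [0.072, 0.972, -0.222, -0.019]
wrist_force: [0.3, 0.3, -0.5]
grip_width: 54.9
grasp_force: 0.0
```

```bash
python3 - <<'E'
from h import *
r,z=tile(NEAR[1],.45);delta(NEAR[0]+50*z,r);delta(NEAR[0]-33*z,r)
w=cap('wrist','w5.png');P=pts(w)
# points on tile top face (normal z): check in tool frame
s=bot.sense();Q=(P-s['tool_pos'])@R.from_quat(s['eef_rot']).as_matrix()
m=(abs(Q[...,1])<25)&(Q[...,2]>20)&(Q[...,2]<110)&(abs(Q[...,0])<70)&(P[...,2]>80)
q=Q[m];f=q[q[:,2]<np.percentile(q[:,2],10)+6]
print(m.sum(),len(f),'tool-frame top face pct3/50/97',np.percentile(f,[3,50,97],axis=0).round(1).tolist())
E
```

```text
t 13.4 pos [442.6 303.5 166.5] F [ 0.3  0.3 -0.5] grip 54.9 0.0 q [ 0.77  0.49  1.65 -0.27  1.38 -0.55]
need d [0.0005 0.0015 0.0051] w [-0.0012 -0.0044  0.0029] minrows 0.1280182774738571 0.043274359371295056
t 13.4 pos [442.6 303.5 166.5] F [ 0.3  0.3 -0.5] grip 54.9 0.0 q [ 0.77  0.49  1.65 -0.27  1.38 -0.55]
need d [-0.0047 -0.0342 -0.0697] w [-0.0012 -0.0044  0.0029] minrows 1.8639946207512705 0.043274359371295056
3620 3441 tool-frame top face pct3/50/97 [[-48.1, -7.9, 43.6], [2.7, -1.2, 44.8], [45.9, 5.2, 46.1]]
```

>>> {"method": "drive_tool", "body": {
  "deltas": [
    [-0.0005,-0.0035,-0.0069,0,0,0,0.055],
    [-0.0005,-0.0035,-0.0069,0,0,0,0.055],
    [-0.0005,-0.0035,-0.0069,0,0,0,0.055],
    [-0.0005,-0.0035,-0.0069,0,0,0,0.055],
    [-0.0005,-0.0035,-0.0069,0,0,0,0.055]
  ]
}}

```text
time_s: 13.87
tool_pos: [440.2, 286.9, 132.8]
eef_rot: [0.072, 0.972, -0.222, -0.018]
wrist_force: [-0.1, -0.8, -0.4]
grip_width: 54.8
grasp_force: 0.0
```

>>> {"method": "drive_tool", "body": {
  "deltas": [
    [-0.0005,-0.0035,-0.0069,0,0,0,0.055],
    [-0.0005,-0.0035,-0.0069,0,0,0,0.055],
    [-0.0005,-0.0035,-0.0069,0,0,0,0.055],
    [-0.0005,-0.0035,-0.0069,0,0,0,0.055],
    [-0.0005,-0.0035,-0.0069,0,0,0,0.055]
  ]
}}

```text
time_s: 14.28
tool_pos: [437.6, 269.6, 98.1]
eef_rot: [0.071, 0.972, -0.222, -0.018]
wrist_force: [1.2, 0.3, 0.4]
grip_width: 54.9
grasp_force: 0.0
```

```bash
python3 - <<'E'
from h import *
r,z=tile(NEAR[1],.45);delta(NEAR[0]-33*z,r)
E
```

```text
t 14.28 pos [437.6 269.6  98.1] F [1.2 0.3 0.4] grip 54.9 0.0 q [ 0.74  0.54  1.76 -0.29  1.22 -0.54]
need d [ 0.0003 -0.0003 -0.0012] w [-0.0017 -0.0038  0.0015] minrows 0.030678063740662762 0.03527354066226192
```

Close and lift along the lean.

>>> {"method": "drive_tool", "body": {
  "deltas": [
    [0,0,0,0,0,0,0.045],
    [0,0,0,0,0,0,0.03],
    [0,0,0,0,0,0,0.022],
    [0,0,0,0,0,0,0.018],
    [0,0,0,0,0,0,0.012]
  ]
}}

```text
time_s: 14.7
tool_pos: [437.9, 270.3, 99.1]
eef_rot: [0.071, 0.972, -0.222, -0.018]
wrist_force: [1.0, -0.5, -0.3]
grip_width: 24.1
grasp_force: 0.0
```

>>> {"method": "drive_tool", "body": {
  "deltas": [
    [0,0,0,0,0,0,0.005],
    [0,0,0,0,0,0,0.005],
    [0,0,0,0,0,0,0.005],
    [0,0,0,0,0,0,0.005],
    [0,0,0,0,0,0,0.005]
  ]
}}

```text
time_s: 15.12
tool_pos: [437.7, 269.4, 99.2]
eef_rot: [0.071, 0.972, -0.222, -0.018]
wrist_force: [-0.1, -2.2, 6.5]
grip_width: 14.0
grasp_force: 30.0
```

>>> {"method": "drive_tool", "body": {
  "deltas": [
    [0.0003,0.0022,0.0045,0,0,0,0.005],
    [0.0008,0.0052,0.0108,0,0,0,0.005],
    [0.0008,0.0052,0.0108,0,0,0,0.005],
    [0.0008,0.0052,0.0108,0,0,0,0.005],
    [0.0008,0.0052,0.0108,0,0,0,0.005]
  ]
}}

```text
time_s: 15.53
tool_pos: [441.1, 293.1, 147.8]
eef_rot: [0.071, 0.972, -0.222, -0.018]
wrist_force: [1.5, 1.0, -2.4]
grip_width: 13.8
grasp_force: 30.0
```

>>> {"method": "drive_tool", "body": {
  "deltas": [
    [0.0008,0.0052,0.0108,0,0,0,0.005],
    [0.0008,0.0052,0.015,0,0,0,0.005],
    [0,0,0.018,0,0,0,0.005],
    [0,0,0.018,0,0,0,0.005],
    [0,0,0.015,0,0,0,0.005]
  ]
}}

```text
time_s: 15.95
tool_pos: [443.3, 305.1, 225.5]
eef_rot: [0.071, 0.973, -0.22, -0.017]
wrist_force: [-0.4, 0.7, -0.8]
grip_width: 14.0
grasp_force: 30.0
```

```bash
python3 - <<'E'
from h import *
r,z=tile(-.0255,0);delta([559,-51,200],r)
E
```

```text
t 15.95 pos [443.3 305.1 225.5] F [-0.4  0.7 -0.8] grip 14.0 30.0 q [ 0.77  0.42  1.61 -0.26  1.48 -0.58]
need d [ 0.1157 -0.3561 -0.0255] w [ 0.4439 -0.0409  0.1186] minrows 8.998794012592883 3.690449223349217
```

>>> {"method": "drive_tool", "body": {
  "deltas": [
    [0.0078,-0.0237,0,0.0296,-0.0027,0.0079,0.005],
    [0.0078,-0.0237,0,0.0296,-0.0027,0.0079,0.005],
    [0.0078,-0.0237,0,0.0296,-0.0027,0.0079,0.005],
    [0.0078,-0.0237,0,0.0296,-0.0027,0.0079,0.005],
    [0.0078,-0.0237,0,0.0296,-0.0027,0.0079,0.005]
  ]
}}

```text
time_s: 16.37
tool_pos: [482.7, 185.2, 224.6]
eef_rot: [0.052, 0.988, -0.147, -0.011]
wrist_force: [0.7, -0.8, -2.1]
grip_width: 13.9
grasp_force: 30.0
```

>>> {"method": "drive_tool", "body": {
  "deltas": [
    [0.0078,-0.0237,0,0.0296,-0.0027,0.0079,0.005],
    [0.0078,-0.0237,0,0.0296,-0.0027,0.0079,0.005],
    [0.0078,-0.0237,0,0.0296,-0.0027,0.0079,0.005],
    [0.0078,-0.0237,0,0.0296,-0.0027,0.0079,0.005],
    [0.0078,-0.0237,0,0.0296,-0.0027,0.0079,0.005]
  ]
}}

```text
time_s: 16.78
tool_pos: [522.1, 66.2, 224.8]
eef_rot: [0.032, 0.997, -0.074, -0.005]
wrist_force: [0.6, 0.2, -2.6]
grip_width: 14.0
grasp_force: 30.0
```

>>> {"method": "drive_tool", "body": {
  "deltas": [
    [0.0078,-0.0237,0,0.0296,-0.0027,0.0079,0.005],
    [0.0078,-0.0237,0,0.0296,-0.0027,0.0079,0.005],
    [0.0078,-0.0237,0,0.0296,-0.0027,0.0079,0.005],
    [0.0078,-0.0237,0,0.0296,-0.0027,0.0079,0.005],
    [0.0078,-0.0237,0,0.0296,-0.0027,0.0079,0.005]
  ]
}}

```text
time_s: 17.2
tool_pos: [561.2, -52.8, 225.0]
eef_rot: [0.012, 1.0, -0.001, 0.001]
wrist_force: [0.1, -0.5, -1.4]
grip_width: 14.3
grasp_force: 30.0
```

>>> {"method": "drive_tool", "body": {
  "deltas": [
    [0,0,-0.012,0,0,0,0.005],
    [0,0,-0.018,0,0,0,0.005],
    [0,0,-0.018,0,0,0,0.005],
    [0,0,-0.015,0,0,0,0.005],
    [0,0,-0.007,0,0,0,0.005]
  ]
}}

```text
time_s: 17.62
tool_pos: [559.5, -51.3, 152.1]
eef_rot: [0.013, 1.0, -0.001, -0.001]
wrist_force: [-0.5, 0.7, -2.4]
grip_width: 13.9
grasp_force: 30.0
```

```bash
python3 - <<'E'
from h import *
r,z=tile(-.0255,0);delta([562,-50.8,151],r)
w=cap('wrist');wristcheck(w);heldcheck(w,-49.5,(75,80,90,100,110,120,130),'w6.png');fitcheck(w,-49.5,68)
E
```

```text
t 17.62 pos [559.5 -51.3 152.1] F [-0.5  0.7 -2.4] grip 13.9 30.0 q [-0.09  0.34  1.84 -0.    0.97 -1.64]
need d [ 0.0025  0.0005 -0.0011] w [ 0.0028 -0.003  -0.0002] minrows 0.06717968155101937 0.03300037214499029
520 [('ta', 886, np.float64(-105.02), 14.4), ('new112', 84, np.float64(-49.56), 13.3), ('s0', 80, [-170.3, -159.3]), ('s112', 228, [-66.7, -29.7])]
540 [('ta', 960, np.float64(-105.48), 14.4)]
560 [('tb', 207, np.float64(-211.63), 3.2), ('ta', 886, np.float64(-106.03), 14.4)]
75 21 x [510.3 510.5] y [-55.6 -43.5] mid -49.6
80 30 x [510.3 510.5] y [-56.  -43.7] mid -49.82
90 33 x [510.3 510.6] y [-56.2 -43.8] mid -49.97
100 42 x [510.4 510.7] y [-55.7 -43.5] mid -49.62
110 47 x [510.4 510.7] y [-55.9 -43.7] mid -49.78
120 58 x [510.4 510.7] y [-56.  -43.4] mid -49.68
130 66 x [510.4 510.7] y [-55.8 -43.2] mid -49.52
low pts 1345 y [-68.2 -30.7]
uv 280 147
rim edges -58.04 -40.55 mid -49.3 | tile [-56.26 -43.28] mid -49.77 x 510.6 minz 74.7 => dy 0.48
```

View pics/w6.png

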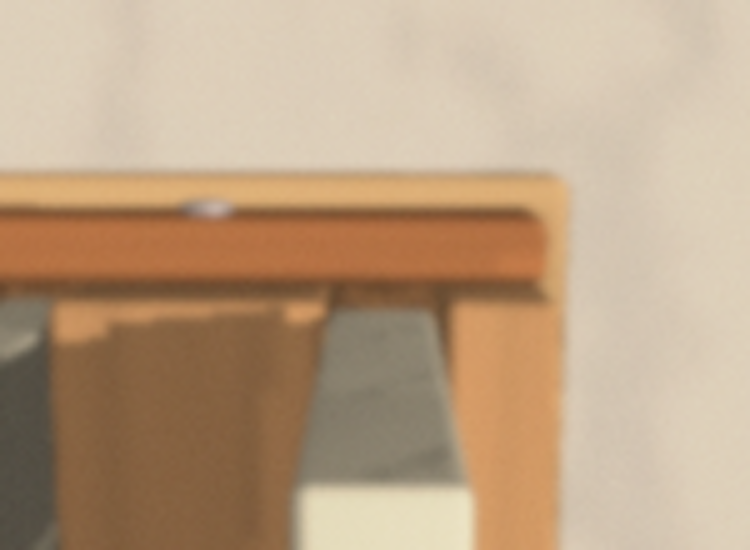

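>>> {"method": "drive_tool", "body": {
  "deltas": [
    [0.001,0.0007,0,0,0,0,0.005],
    [0.0015,0,0,0,0,0,0.005],
    [0,0,-0.001,0,0,0,0.005],
    [0,0,-0.001,0,0,0,0.005],
    [0,0,0,0,0,0,0.005]
  ]
}}

```text
time_s: 18.08
tool_pos: [562.6, -51.4, 151.7]
eef_rot: [0.013, 1.0, -0.002, -0.001]
wrist_force: [-0.4, 0.0, -2.0]
grip_width: 13.9
grasp_force: 30.0
```

```bash
python3 - <<'E'
from h import *
s=bot.sense();print(s['tool_pos'].round(2),R.from_quat(s['eef_rot']).as_matrix()[:,1].round(4))
w=cap('wrist');fitcheck(w,-49.5,67)
P=pts(w)
for v in range(140,166,3):
    row=P[v,255:305]; 
    print(v,' '.join(f"{y:.0f}/{z:.0f}" if z>0 and z<250 else '-' for y,z in row[8:42:1,1:]))
E
```

```text
[562.57 -51.42 151.74] [ 0.0256  0.9997 -0.0034]
rim edges -58.01 -40.64 mid -49.32 | tile [-56.31 -43.41] mid -49.86 x 513.8 minz 74.2 => dy 0.54
140 -63/39 -62/39 -61/40 -61/40 -60/40 -59/40 -58/41 -58/40 -57/39 -56/40 -55/41 -55/40 -54/41 -53/40 -52/39 -52/41 -51/40 -50/39 -49/40 -49/39 -48/39 -47/41 -47/41 -46/40 -45/40 -44/41 -43/39 -43/40 -42/40 -41/41 -40/40 -40/40 -39/41 -38/39
143 -63/39 -62/39 -62/39 -61/40 -60/39 -59/39 -59/40 -58/40 -57/38 -56/40 -56/39 -55/40 -54/40 -53/40 -53/39 -52/40 -51/40 -50/38 -50/39 -49/40 -48/39 -47/40 -47/39 -46/39 -45/39 -44/40 -44/40 -43/40 -42/40 -41/39 -41/40 -40/38 -39/40 -38/39
146 -62/55 -62/54 -61/55 -60/56 -60/53 -59/51 -58/47 -58/36 -58/12 -57/16 -56/17 -55/16 -55/16 -54/16 -53/16 -52/17 -51/15 -51/17 -50/14 -49/16 -48/16 -47/16 -46/16 -46/17 -45/16 -44/15 -43/18 -42/16 -42/16 -41/26 -41/43 -40/49 -39/53 -39/54
149 -62/62 -61/63 -61/61 -60/61 -59/61 -59/61 -58/58 -58/40 -58/11 -57/16 -56/16 -56/16 -55/16 -54/16 -53/16 -52/16 -51/17 -51/16 -50/15 -49/15 -48/16 -47/15 -47/16 -46/17 -45/15 -44/16 -43/16 -42/16 -42/15 -41/26 -41/53 -40/61
[... 562 characters left out ...]
 -54/97 -54/94 -53/95 -52/95 -52/96 -51/95 -51/95 -50/95 -49/95 -49/94 -48/94 -48/95 -47/96 -46/95 -46/96 -45/95 -45/96 -44/95 -43/93 -41/29 -41/53 -41/61 -40/62 -39/60
161 -62/61 -62/62 -61/62 -60/62 -59/63 -59/62 -56/106 -56/106 -55/107 -55/108 -54/108 -53/108 -53/110 -52/108 -52/107 -51/109 -51/108 -50/107 -49/108 -49/108 -48/108 -48/107 -47/107 -47/109 -46/109 -45/107 -45/107 -44/107 -44/106 -43/100 -41/54 -41/61 -40/63 -39/61
164 -62/61 -62/62 -61/63 -60/63 -60/61 -59/61 -56/118 -55/119 -55/119 -54/119 -54/119 -53/119 -53/119 -52/119 -52/118 -51/120 -50/119 -50/118 -49/119 -49/118 -48/119 -48/119 -47/119 -47/119 -46/120 -46/118 -45/120 -45/119 -44/119 -43/117 -41/55 -41/61 -40/61 -39/62
```

>>> {"method": "drive_tool", "body": {
  "deltas": [
    [0,0.0005,0,0,0,0,0.005],
    [0,0,-0.003,0,0,0,0.005],
    [0,0,-0.003,0,0,0,0.005],
    [0,0,-0.003,0,0,0,0.005],
    [0,0,-0.001,0,0,0,0.005]
  ]
}}

```text
time_s: 18.55
tool_pos: [561.8, -51.0, 140.5]
eef_rot: [0.013, 1.0, -0.002, -0.002]
wrist_force: [0.5, 0.8, -2.6]
grip_width: 13.8
grasp_force: 30.0
```

```bash
python3 - <<'E'
from h import *
s=bot.sense();print(s['tool_pos'].round(2),s['wrist_force'].round(1),R.from_quat(s['eef_rot']).as_matrix()[:,1].round(4))
w=cap('wrist');fitcheck(w,-49.5,72)
E
```

```text
[561.85 -50.95 140.53] [ 0.5  0.8 -2.6] [ 0.0257  0.9997 -0.0032]
rim edges -52.32 -46.59 mid -49.46 | tile [-55.72 -42.75] mid -49.23 x 513.0 minz 73.8 => dy -0.22
```

>>> {"method": "drive_tool", "body": {
  "deltas": [
    [0,0,-0.003,0,0,0,0.005],
    [0,0,-0.003,0,0,0,0.005],
    [0,0,-0.003,0,0,0,0.005],
    [0,0,-0.003,0,0,0,0.005],
    [0,0,-0.003,0,0,0,0.005]
  ]
}}

```text
time_s: 19.02
tool_pos: [562.2, -51.0, 125.9]
eef_rot: [0.013, 1.0, -0.002, -0.001]
wrist_force: [-0.2, -0.4, -1.3]
grip_width: 14.0
grasp_force: 30.0
```

>>> {"method": "drive_tool", "body": {
  "deltas": [
    [0,0,-0.005,0,0,0,0.005],
    [0,0,-0.005,0,0,0,0.005],
    [0,0,-0.005,0,0,0,0.005],
    [0,0,-0.005,0,0,0,0.005],
    [0,0,-0.004,0,0,0,0.005]
  ]
}}

```text
time_s: 19.43
tool_pos: [562.0, -50.9, 101.5]
eef_rot: [0.013, 1.0, -0.002, -0.001]
wrist_force: [0.2, -0.2, -2.4]
grip_width: 13.7
grasp_force: 30.0
```

>>> {"method": "drive_tool", "body": {
  "deltas": [
    [0,0,-0.001,0,0,0,0.005],
    [0,0,-0.001,0,0,0,0.005],
    [0,0,-0.001,0,0,0,0.005],
    [0,0,0,0,0,0,0.005],
    [0,0,0,0,0,0,0.005]
  ]
}}

```text
time_s: 19.85
tool_pos: [562.4, -51.0, 99.4]
eef_rot: [0.013, 1.0, -0.002, -0.001]
wrist_force: [0.8, 0.2, -1.8]
grip_width: 13.9
grasp_force: 30.0
```

```bash
cat >> h.py <<'E'
def tops():
    s=bot.sense();print(s['time_s'],s['tool_pos'].round(2),s['wrist_force'].round(1))
    P=pts(cap('wrist'))
    for n,y in (('new112',-50),('ta',-106),('s0',-162),('tb',-217.5)):
        q=(abs(P[...,1]-y)<9)&(P[...,0]>516)&(P[...,0]<540)&(P[...,2]>118)&(P[...,2]<150)
        if q.sum()>20: print(n,q.sum(),np.percentile(P[q],[3,50,97],axis=0).round(1).tolist())
E
python3 -c "
from h import *
tops()"
```

```text
19.85 [562.41 -51.    99.45] [ 0.8  0.2 -1.8]
new112 2111 [[516.6, -55.8, 126.6], [527.7, -49.3, 127.9], [539.3, -42.8, 129.0]]
ta 2380 [[516.6, -111.7, 119.6], [527.5, -104.0, 125.7], [539.2, -98.4, 126.9]]
s0 1634 [[516.8, -161.4, 118.5], [528.9, -155.3, 125.0], [539.3, -153.9, 126.7]]
```

>>> {"method": "drive_tool", "body": {
  "deltas": [
    [0,0,-0.0005,0,0,0,0.005],
    [0,0,-0.0005,0,0,0,0.005],
    [0,0,-0.0005,0,0,0,0.005],
    [0,0,-0.0005,0,0,0,0.005],
    [0,0,0,0,0,0,0.005]
  ]
}}

```text
time_s: 20.32
tool_pos: [562.3, -51.0, 97.4]
eef_rot: [0.013, 1.0, -0.002, -0.001]
wrist_force: [-0.3, 0.1, 0.5]
grip_width: 13.8
grasp_force: 30.0
```

```bash
python3 -c "
from h import *
tops()"
```

```text
20.3167 [562.3  -50.98  97.43] [-0.3  0.1  0.5]
new112 2108 [[516.7, -55.8, 124.6], [527.7, -49.3, 125.9], [539.2, -42.8, 127.0]]
ta 2445 [[516.7, -111.7, 119.4], [527.7, -104.0, 125.7], [539.3, -98.4, 126.9]]
s0 1467 [[516.9, -159.8, 118.4], [529.0, -155.1, 124.5], [539.3, -153.8, 126.6]]
```

>>> {"method": "drive_tool", "body": {
  "deltas": [
    [0,0,-0.0003,0,0,0,0.005],
    [0,0,-0.0003,0,0,0,0.005],
    [0,0,0,0,0,0,0.005],
    [0,0,0,0,0,0,0.005],
    [0,0,0,0,0,0,0.005]
  ]
}}

```text
time_s: 20.78
tool_pos: [562.3, -51.0, 97.4]
eef_rot: [0.013, 1.0, -0.002, -0.001]
wrist_force: [-2.4, 0.1, 8.1]
grip_width: 13.8
grasp_force: 30.0
```

Seated on the cork. Release, rise and retreat.

>>> {"method": "drive_tool", "body": {
  "deltas": [
    [0,0,0,0,0,0,0.012],
    [0,0,0,0,0,0,0.017],
    [0,0,0,0,0,0,0.02],
    [0,0,0,0,0,0,0.028],
    [0,0,0,0,0,0,0.034]
  ]
}}

```text
time_s: 21.2
tool_pos: [562.3, -51.0, 96.6]
eef_rot: [0.013, 1.0, -0.002, -0.001]
wrist_force: [0.3, 0.2, -0.5]
grip_width: 31.2
grasp_force: 0.0
```

>>> {"method": "drive_tool", "body": {
  "deltas": [
    [0,0,0,0,0,0,0.034],
    [0,0,0.004,0,0,0,0.034],
    [0,0,0.008,0,0,0,0.034],
    [0,0,0.012,0,0,0,0.034],
    [0,0,0.015,0,0,0,0.034]
  ]
}}

```text
time_s: 21.62
tool_pos: [562.0, -51.0, 136.5]
eef_rot: [0.013, 1.0, -0.002, -0.001]
wrist_force: [-0.7, -0.2, 1.3]
grip_width: 34.0
grasp_force: 0.0
```

>>> {"method": "drive_tool", "body": {
  "deltas": [
    [0,0,0.02,0,0,0,0.034],
    [0,0,0.02,0,0,0,0.034],
    [0,0,0.02,0,0,0,0.034],
    [0,0,0.02,0,0,0,0.034],
    [0,0,0.02,0,0,0,0.034]
  ]
}}

```text
time_s: 22.03
tool_pos: [562.3, -51.0, 238.2]
eef_rot: [0.013, 1.0, -0.002, -0.0]
wrist_force: [0.3, 0.8, -0.5]
grip_width: 34.0
grasp_force: 0.0
```

>>> {"method": "drive_tool", "body": {
  "deltas": [
    [0,0,0.005,0,0,0,0.034],
    [0,0,0,0,0,0,0.034],
    [0,0,0,0,0,0,0.034],
    [0,0,0,0,0,0,0.034],
    [0,0,0,0,0,0,0.034]
  ]
}}

```text
time_s: 22.45
tool_pos: [561.5, -50.9, 239.4]
eef_rot: [0.013, 1.0, -0.002, -0.002]
wrist_force: [0.9, 0.1, 0.3]
grip_width: 33.9
grasp_force: 0.0
```

```bash
python3 - <<'E'
from h import *
tops()
a=cap('scene')
cv2.imwrite('pics/end.png',cv2.resize(a['frame'][120:320,150:420,::-1],None,fx=2.9,fy=2.9,interpolation=2))
E
```

```text
22.45 [561.54 -50.89 239.45] [0.9 0.1 0.3]
new112 557 [[516.8, -56.4, 124.5], [527.6, -50.0, 125.7], [539.2, -43.3, 127.2]]
ta 599 [[516.4, -112.1, 120.3], [527.8, -105.0, 125.8], [539.3, -98.8, 127.1]]
s0 649 [[516.7, -167.9, 119.1], [527.9, -160.1, 125.7], [539.2, -154.5, 127.1]]
tb 700 [[516.7, -223.8, 119.1], [528.0, -215.3, 125.5], [539.3, -210.4, 127.0]]
```

View pics/end.png

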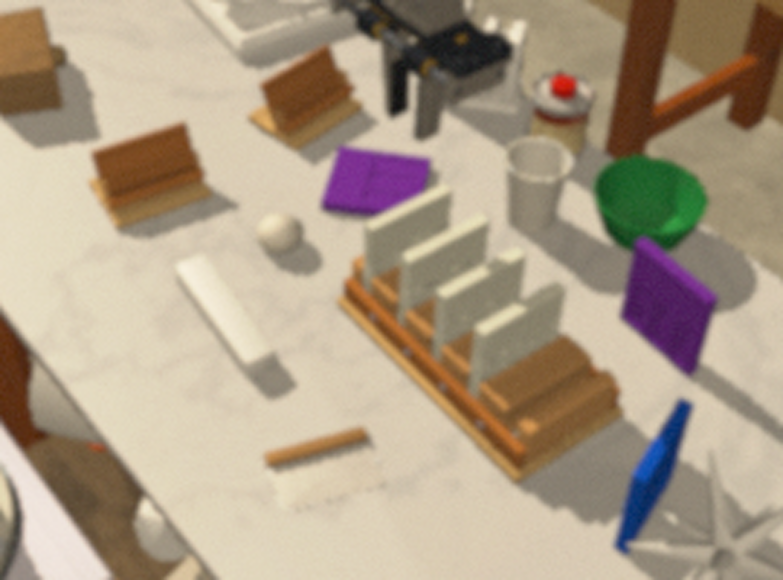

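The picture shows four tiles standing level in the rack, at about (405,235), (445,265), (480,295) and (520,335). Both rests are empty, the egg, bar, scraper and cup are in place, and the gripper is clear.

```bash
python3 -c "
from rig import bot
print(bot.job_done())"
```

```text
the job is handed in; nothing more can be done
None
```

Both spare tiles stand on the cork in the free slots at rack y = 0 and +112 mm, with their tops level with the two standing tiles; the slot at −112 mm has the plaster lump and was left empty, nothing else appears moved, and the job was handed in at about 22.5 s with no verdict returned.

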